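Lift out the trackball's ball in the organiser's bayonet dish

TASK

The trackball is due for cleaning: put its USB stick into the square compartment of the organiser, and take the ball out of the trackball and lay it in the middle of the round metal dish. Then unlock the dish by turning it a quarter turn anticlockwise (seen from above) by its upright grip, and lift it straight out of the socket, keeping it level so that the ball stays in the middle all the way. Finish while holding the dish by its grip, level and still, about a hand's breadth (10 to 15 cm) above its socket, ready to be carried off for washing; leave the stapler and the screwdriver where they lie.

Things in the scene. Friction and masses are not known exactly. Their poses are not given: they have to be found in the camera images.
- organiser: black desk organiser, fixed to the desk: base plate 150 (x) x 250 (y) x 8 mm with a 5 mm raised edge. Origin: centre of its underside, on the desk. In its own frame its front looks to -x; the square compartment is at +y, the round bayonet socket of the dish at -y.
- compartment_floor (a point): centre of the floor of the organiser's open square compartment, 9 mm above the desk; inside 130 mm (organiser x) by 100 mm (organiser y), walls 3 mm thick, wall tops 27 mm above this point.
- socket_floor (a point): centre of the floor of the dish's bayonet socket, 8 mm above the desk, 58 mm from the organiser's middle towards its -y. Ring: outside radius 57 mm, top 13 mm above this point. Its flange holds the dish's two lugs (2.5 mm play up and sideways); two notches let them out only 84 to 95 degrees anticlockwise (from above) of locked; stops at -4 and about 95 degrees. It turns freely, with friction only.
- dish: round steel dish, 220 g, loose, locked in the socket at the start. Origin: centre of its underside. Locked: x axis along the organiser's x (up to 7 degrees past it), grip to the organiser's front (-x); unlocked: grip to the organiser's -y. Rim radius 62 mm, rim top 37 mm above the origin. Its inside slopes to the middle, 7 degrees within 44 mm radius, 38 degrees outside.
- dish_middle (a point): lowest point of the dish's inside, on its axis, 17 mm above the dish's origin. A ball at rest there has its centre 22 mm above this point.
- dish_grip (a point): point to hold the dish's upright grip, 88 mm from the dish's axis to its -x, 54 mm above its origin. The grip is an upright black plate 12 mm thick (along dish x) and 40 mm wide (along dish y), top 66 mm above the dish's origin; pinch it from above across the 12 mm, with some 60 N. Keep fingertips clear of the rim: at most 15 mm below this point.
- trackball: black trackball (pointing device), 110 x 84 x 34 mm, 350 g, loose on the desk, to the left or the right. Origin: centre of its underside; its long side is along its x.
- trackball_ring (a point): centre of the mouth of the trackball's round metal ring, 34 mm above the desk; the ring (opening 34 mm, outside 57 mm) carries the ball, which just rests in it.
- ball_center (a point): centre of the white ball, diameter 44 mm, 70 g. At the start it rests in the trackball's ring, its centre about 14 mm above the ring's mouth, 48 mm above the desk.
- usb_stick: red USB stick, 18 x 56 x 8 mm, loose, lying flat on the pile of paper, whose top is 8 mm above the desk. Origin: centre of its underside; long along its y; take it across its 18 mm (its x).
- stapler: black stapler, 36 x 148 x 49 mm, long along its y; a bystander, loose. Origin: centre of its underside.
- screwdriver: screwdriver with an orange handle, 27 x 214 x 27 mm, long along its y; a bystander, loose, in front of the organiser. Origin: centre of its underside.

How it is judged:
By the outcome, as a careful person would: the job done as asked, in the order asked, and still so for the second after the job is handed in, while the arm keeps its last pose, push and grip.
It also fails if it takes over 72 s, if anything falls off the work surface, if the arm or the gripper's body presses on something with over 40 N, if the wrist force passes 120 N, or if a joint passes its speed limit or range.

ROBOT

A 6-joint arm with a two-finger parallel gripper is mounted at the origin on a cart in front of the work surface, level with it; the furniture and walls round the work are solid. World frame = base frame: x ahead of the robot, y to its left, z up, the work surface at z = 0. Lengths are in m, angles in rad, forces in N, time in s.
With the tool pointing down it reaches from about 0.25 to 0.775 m from the base axis. Payload 4 kg.
Tool frame: the origin (TCP) lies at the very end of the fingers, on their centre line; the grasp point (between the pads) lies 19 mm behind it (robot.tcp_to_grasp is the distance from the TCP to the grasp point, in m); z points along the fingers, y is the line along which they close (so a half turn about z gives the same grasp; the last joint's range is limited). The gripper opens to 94 mm and grips with 3 to 60 N. Pads are 16 mm wide; open, the fingers measure 119 mm over their backs; the gripper's body (75 mm by 177 mm) begins 78 mm behind the grasp point.
Start: joints at [-1.299, 0.087, 1.371, -0, 1.684, -0.103], TCP at [0.201, -0.512, 0.171] pointing down, gripper open.
Joint ranges: [-3.1, 3.1], [-0.76, 2.03], [0.27, 2.55], [-1.08, 4.22], [0.17, 2.65], [-2.57, 2.57]. Speed limits (rad/s): [2.79, 2.79, 3.14, 3.14, 3.14, 3.14].

INTERFACE

Orientations are given as [roll, pitch, yaw] about the fixed x, y, z axes, in that order (R = Rz(yaw) Ry(pitch) Rx(roll)).
In Python, from bench import robot gives the robot as it stands.
- The arm moves only by the tool nudge_tcp, called after ">>>" by a JSON object that holds its "method" and its "body". Schema: {"type":"object","properties":{"moves":{"type":"array","items":{"type":"number"},"minItems":5,"maxItems":100},"only":{"type":"string"},"quiet":{"type":"boolean"},"lines":{"type":"string"}},"required":["moves"],"additionalProperties":false}. moves is one flat list of numbers that holds 1 to 20 rows one after another, with no inner brackets; each row has 5 numbers: the finger opening in m, then dx, dy, dz in units of 20 mm, then a turn about the tool's z in units of 0.05 rad; each row shifts and turns the commanded pose from where the row before left it, along the tool's axes as they then stand; what a row does not reach is not made up. A row lasts 1/12 s, in which the tool goes at most 0.0417 m and 0.125 rad, less where a joint would pass 70% of its speed; a pose out of reach is approached as far as the arm can. The fingers move at their own pace and stop on an object; the grip force is fixed at half the most. Time passes only in rows, so rows that do not move let the fingers close. The tool returns the time, the measured TCP pose, the force, the opening and the grip force at its end. only (a regular expression) keeps the lines of the reply that match it, lines (a string "A,B") keeps lines A to B, and quiet returns only ok. Input that does not fit is refused with a message, and nothing moves.
- robot.get_obs(): the state, without advancing time (a new reading comes with each control period).
- robot.snapshot(name): name is "side" or "top"; returns a dict with "color" (384x512x3 uint8, blue, green, red), "fx", "fy", "cx", "cy" (pixels), "k1" (the pictures are not rectified: a ray, as slopes to the right and down, at radius r is drawn at 1 + k1 r^2 times it, then the intrinsics apply), "extrinsics" (4x4, takes a point from world to camera coordinates). Camera axes: x right, y down, z forward; pixel columns grow to the right and rows downward; lengths in m; the calibration is good to about 2 mm. A picture is of the moment at which its call begins. There is no depth.
- robot.close_job(): hands the job in; it is judged then, once.
The state is a dict: "time": time; "joint_positions": joint angles; "qvel": joint speeds; "joint_torque": joint torques, N m; "tool_pos": TCP position; "ee_rot": TCP orientation; "wrist_force": force on the tool from outside, world axes, zero at the start; "wrist_torque": the same for the moment, N m; "width": finger opening in m; "finger_force": force on a finger pad.
Only numpy, scipy, OpenCV 4.12 (cv2) and the standard library are available. Lean on these libraries where they do the work, as an engineer would, in place of code of your own. Each camera call takes 0.05 s, during which the arm holds its last target. There are 200 camera calls.

## Working session

There is one attempt and no reset: what is moved stays moved. The work goes in short steps, Python scripts to look and compute and a tool call to move; the robot and the scene stay as the last step left them, time stands still between calls to the robot, and variables do not carry over. Pictures are saved under pics/ and viewed, at most 10 in all, crops included, and the job is handed in when it is done.

```bash
ls; mkdir -p pics
```

Create h.py:
```python
import numpy as np, cv2
from bench import robot
def snap(n,f=None):
    s=robot.snapshot(n)
    if f: cv2.imwrite('pics/'+f,s['color'])
    return s
def ray(s,u,v):
    K=np.array([[s['fx'],0,s['cx']],[0,s['fy'],s['cy']],[0,0,1.]])
    d=np.array([(u-s['cx'])/s['fx'],(v-s['cy'])/s['fy']]); x=d.copy()
    for _ in range(30): x=d/(1+s['k1']*(x@x))
    E=np.array(s['extrinsics']);R=E[:3,:3];t=E[:3,3]
    return -R.T@t, R.T@np.array([x[0],x[1],1])
def onz(s,u,v,z):
    o,d=ray(s,u,v); return o+d*(z-o[2])/d[2]
def proj(s,p):
    E=np.array(s['extrinsics']);c=E[:3,:3]@np.array(p)+E[:3,3];x=c[:2]/c[2];x=x*(1+s['k1']*(x@x))
    return np.array([x[0]*s['fx']+s['cx'],x[1]*s['fy']+s['cy']])
```

Run:
```python
from h import *
for n in('top','side'):
    s=snap(n,n+'0.png'); print(n,s['fx'],s['k1'],ray(s,256,192)[0].round(3),ray(s,256,192)[1].round(3))
o=robot.get_obs();print(o['time'],o['tool_pos'],o['ee_rot'],o['width'])
```

```text
bench.py
pics
top 430.7239935506126 -0.002520291280886646 [0.342 0.019 1.269] [ 0.109 -0.002 -0.994]
side 420.7743888833258 -0.09962686781636038 [0.    0.827 0.855] [ 0.406 -0.651 -0.641]
0.1 [ 0.20118488 -0.51125981  0.17003535] [-3.13960910e+00 -1.77717010e-04  3.74829769e-01] 0.0937764606662781
```

View pics/top0.png

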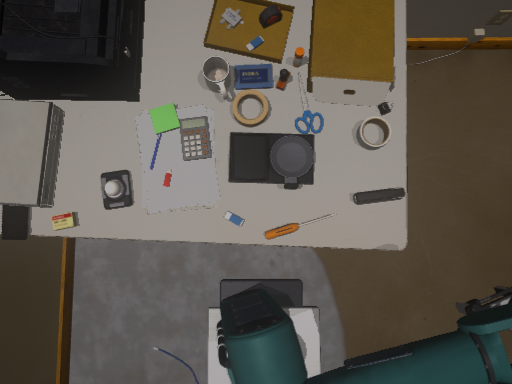

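View pics/side0.png

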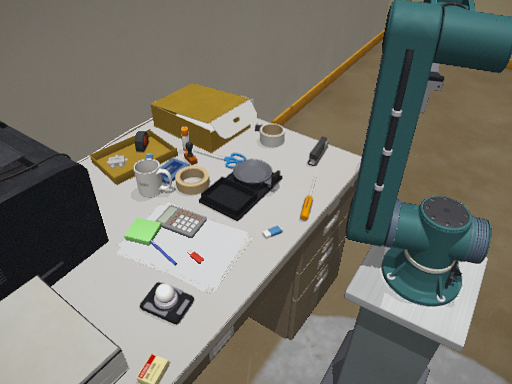

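Top view: organiser around (271,158), dish (292,156) with its grip at (291,182), red stick (167,179), trackball (116,189), ball (113,187). Measuring these next.

Run:
```python
from h import *
T=snap('top');S=snap('side')
def blobs(m,amin):
    n,l,st,c=cv2.connectedComponentsWithStats(m.astype('uint8'));return [(l==i,c[i],st[i]) for i in range(1,n) if st[i][4]>=amin]
for nm,s,box in(('top',T,(160,168,178,190)),('side',S,(185,248,208,266))):
    im=s['color'].astype(int);b,g,r=im[...,0],im[...,1],im[...,2]
    m=(r>120)&(g<90)&(b<90); M=np.zeros_like(m);x0,y0,x1,y1=box;M[y0:y1,x0:x1]=m[y0:y1,x0:x1]
    ys,xs=np.nonzero(M);P=np.array([onz(s,x,y,.014)[:2] for x,y in zip(xs,ys)])
    rc=cv2.minAreaRect((P*1000).astype('float32'));c=P.mean(0);w,v=np.linalg.eigh(np.cov(P.T));a=v[:,1]
    q=(P-c)@v; print('usb',nm,c.round(4),rc,'ang',np.degrees(np.arctan2(a[1],a[0])).round(1),np.ptp(q,axis=0).round(4),len(P))
# ball: bright near
cs=[]
for nm,s,box in(('top',T,(103,174,126,200)),('side',S,(148,278,182,312))):
    g=cv2.cvtColor(s['color'],6);x0,y0,x1,y1=box
    sub=cv2.resize(g[y0:y1,x0:x1],None,fx=14,fy=14,interpolation=cv2.INTER_CUBIC);cv2.imwrite('pics/b_%s.png'%nm,sub)
x=cv2.resize(T['color'][170:215,95:185],None,fx=8,fy=8,interpolation=cv2.INTER_CUBIC)
y=cv2.resize(T['color'][125:195,225:320],None,fx=8,fy=8,interpolation=cv2.INTER_CUBIC)
cv2.imwrite('pics/c1.png',x);cv2.imwrite('pics/c2.png',y)
cv2.imwrite('pics/c3.png',cv2.resize(S['color'][270:330,135:200],None,fx=9,fy=9,interpolation=cv2.INTER_CUBIC))
```

```text
usb top [0.5191 0.2788] ((519.0853271484375, 278.6022033691406), (16.40874671936035, 38.87190628051758), 78.65581512451172) ang 170.1 [0.017  0.0389] 72
usb side [0.5211 0.2853] ((520.9673461914062, 285.36090087890625), (17.168493270874023, 40.79851150512695), 81.39559936523438) ang 171.8 [0.0173 0.0409] 73
```

View pics/c1.png

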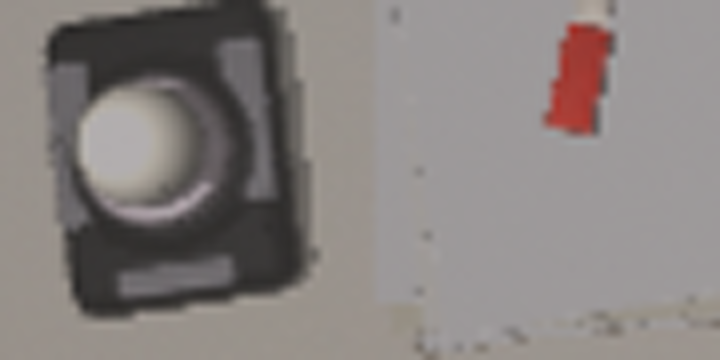

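View pics/c2.png

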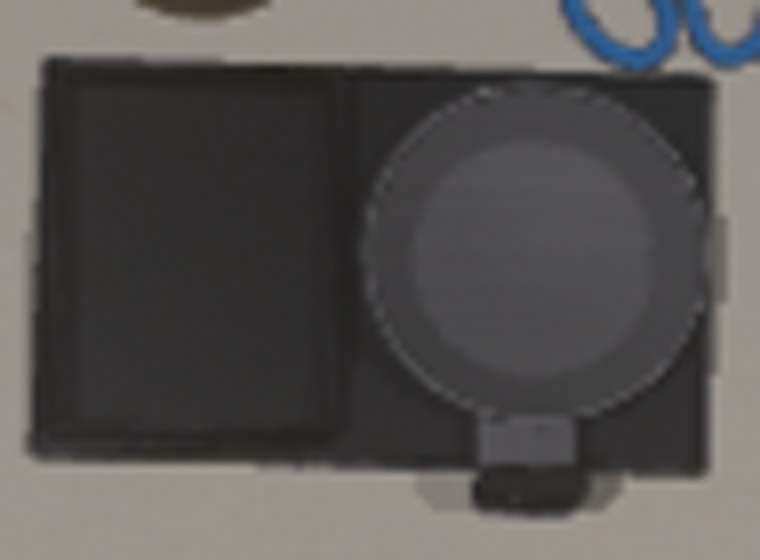

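View pics/c3.png

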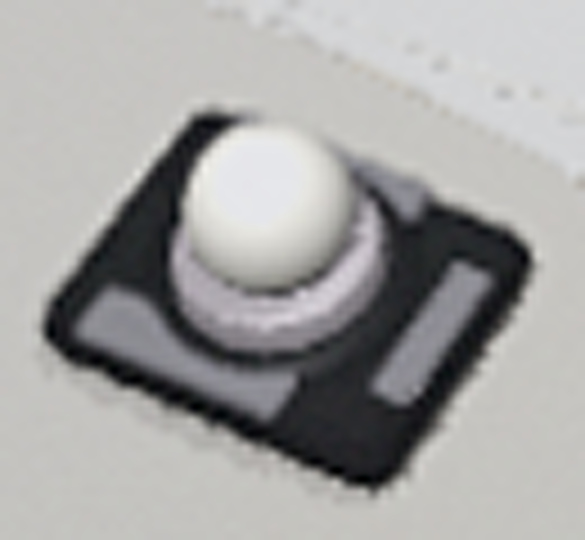

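c1 shows the ball centred near crop (140,147), with its right half in shadow. In c2 the organiser corners are clear, the dish rim centre is near crop (535,252), and the grip points down, slightly clockwise from straight. In c3 the ball is near crop (270,206). Converting these to world positions.

Run:
```python
from h import *
T=snap('top');S=snap('side')
f=lambda u,v,k,x,y:((u+.5)/k-.5+x,(v+.5)/k-.5+y)
c1=lambda u,v:f(u,v,8,95,170); c2=lambda u,v:f(u,v,8,225,125); c3=lambda u,v:f(u,v,9,135,270)
a,b=c1(140,147),c3(270,206)
print('ball top@48',onz(T,*a,.048).round(4),'side@48',onz(S,*b,.048).round(4))
o,d=ray(T,*a);p,e=ray(S,*b);A=np.c_[d,-e];k=np.linalg.lstsq(A,p-o,rcond=None)[0];print('tri',(o+d*k[0]).round(4),(p+e*k[1]).round(4))
for n,q in dict(TL=(45,58),TR=(712,80),BR=(705,475),BL=(30,458)).items(): print(n,onz(T,*c2(*q),.013).round(4))
for n,q in dict(iTL=(78,85),iTR=(325,88),iBL=(75,435),iBR=(305,432)).items(): print(n,'floor',onz(T,*c2(*q),.009)[:2].round(4))
print('rim',onz(T,*c2(535,252),.045).round(4),'inner',onz(T,*c2(533,258),.0304).round(4))
L,R=onz(T,*c2(362,252),.045),onz(T,*c2(708,252),.045);print('diam',L[1]-R[1])
print('grip far top edge',onz(T,*c2(532,467),.074).round(4),'near bottom',onz(T,*c2(530,515),.070).round(4), 'grip l/r',onz(T,*c2(472,490),.074)[:2].round(4),onz(T,*c2(588,490),.074)[:2].round(4))
cv2.imwrite('pics/c4.png',cv2.resize(S['color'][150:225,195:290],None,fx=8,fy=8,interpolation=cv2.INTER_CUBIC))
```

```text
ball top@48 [0.4903 0.4281 0.048 ] side@48 [0.4936 0.434  0.048 ]
tri [0.4909 0.4297 0.0433] [0.4955 0.4324 0.0448]
TL [0.6611 0.0923 0.013 ]
TR [ 0.651  -0.1562  0.013 ]
BR [ 0.5026 -0.1502  0.013 ]
BL [0.5105 0.0977 0.013 ]
iTL floor [0.6517 0.0802]
iTR floor [ 0.6499 -0.0121]
iBL floor [0.5195 0.0813]
iBR floor [ 0.5201 -0.0036]
rim [ 0.5801 -0.0865  0.045 ] inner [ 0.5807 -0.087   0.0304]
diam 0.12480316985967266
grip far top edge [ 0.4981 -0.0817  0.074 ] near bottom [ 0.4816 -0.081   0.07  ] grip l/r [ 0.4901 -0.0606] [ 0.4898 -0.1011]
```

View pics/c4.png

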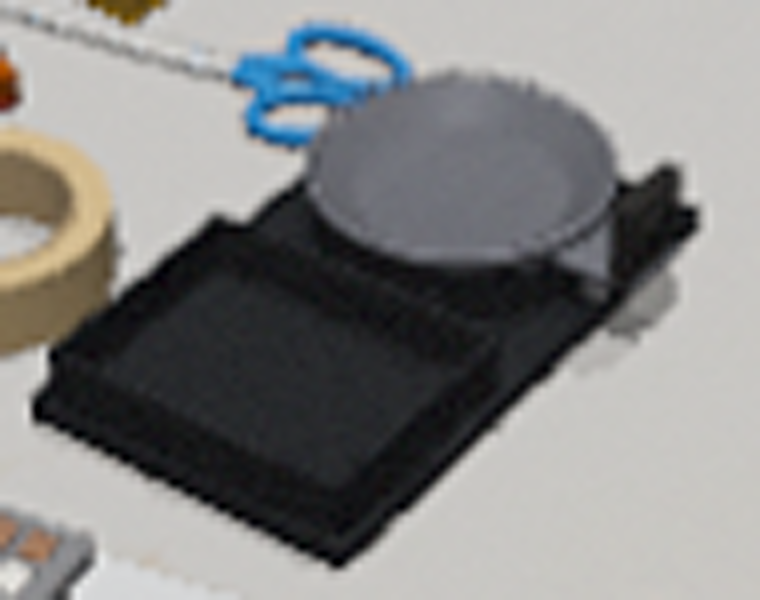

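Add to h.py:
```python
def go(x,y,z,yaw):
    "turn (tool z) to do first, then shift in tool axes after it"
    o=robot.get_obs();R,P,Y=o['ee_rot'];p=np.array(o['tool_pos'])
    turn=-((yaw-Y+np.pi)%(2*np.pi)-np.pi)
    c,s=np.cos(yaw),np.sin(yaw);d=np.array([x,y,z])-p
    print('t%.2f'%o['time'],'turn %.3f'%turn,'shift',np.round([c*d[0]+s*d[1],s*d[0]-c*d[1],-d[2]],4),'pos',p.round(4),'rpy',np.round(o['ee_rot'],3),'w %.4f'%o['width'],'f %.1f'%o['finger_force'],np.round(o['wrist_force'],1))
```

Run:
```python
from h import *
S=snap('side');f=lambda u,v,k,x,y:((u+.5)/k-.5+x,(v+.5)/k-.5+y)
print(onz(S,*f(462,168,8,195,150),.045).round(4)); print('grip top',onz(S,*f(645,182,8,195,150),.074).round(4))
go(.526,.2805,.10,-.173)
```

```text
[ 0.581  -0.0781  0.045 ]
grip top [ 0.4968 -0.0769  0.074 ]
t0.35 turn 0.548 shift [ 0.1835 -0.8363  0.0708] pos [ 0.2013 -0.5117  0.1708] rpy [-3.141 -0.     0.375] w 0.0939 f 0.0 [ 1.   0.4 -0.1]
```

The rows are not in the units I measure in: shifts go in units of 20 mm and turns go in units of 0.05 rad. I convert before sending: -0.033 m is -1.65, 0.007 m is 0.35, 0.11 rad is 2.2.

>>> {"method": "nudge_tcp", "body": {"moves": [0.05,0,0,0,2.2,0.05,0,0,0,2.2,0.05,0,0,0,2.2,0.05,0,0,0,2.2,0.05,0,0,0,2.16,0.05,0.35,-1.65,0,0,0.05,0.35,-1.65,0,0,0.05,0.35,-1.65,0,0,0.05,0.35,-1.65,0,0,0.05,0.35,-1.65,0,0,0.05,0.35,-1.65,0,0,0.05,0.35,-1.65,0,0,0.05,0.35,-1.65,0,0,0.05,0.35,-1.65,0,0,0.05,0.35,-1.65,0,0,0.05,0.35,-1.65,0,0,0.05,0.35,-1.65,0,0,0.05,0.35,-1.65,0,0,0.05,0.35,-1.65,0,0,0.05,0.35,-1.65,0,0]}}

```text
time: 2.02
tool_pos: [0.3904, -0.0407, 0.1714]
ee_rot: [3.141, -0.001, -0.173]
wrist_force: [-0.4, -0.4, -0.3]
width: 0.0502
finger_force: 0.0
```

```bash
python3 -c "
from h import *
go(.526,.2805,.10,-.173)"
```

```text
t2.02 turn -0.000 shift [ 0.0783 -0.3397  0.0714] pos [ 0.3904 -0.0407  0.1714] rpy [ 3.141e+00 -1.000e-03 -1.730e-01] w 0.0502 f 0.0 [-0.4 -0.4 -0.3]
```

>>> {"method": "nudge_tcp", "body": {"moves": [0.05,0.4,-1.7,0,0,0.05,0.4,-1.7,0,0,0.05,0.4,-1.7,0,0,0.05,0.4,-1.7,0,0,0.05,0.4,-1.7,0,0,0.05,0.4,-1.7,0,0,0.05,0.4,-1.7,0.5,0,0.05,0.4,-1.7,1,0,0.05,0.4,-1.7,1,0,0.05,0.3,-1.7,1,0,0.05,0,0,0,0,0.05,0,0,0,0]}}

```text
time: 3.02
tool_pos: [0.5241, 0.2798, 0.098]
ee_rot: [3.138, 0.005, -0.171]
wrist_force: [-0.8, -0.7, 0.6]
width: 0.0494
finger_force: 0.0
```

```bash
python3 -c "
from h import *
go(.526,.2805,.0095,-.173)
S=snap('side','u.png')
cv2.imwrite('pics/u2.png',cv2.resize(S['color'][200:280,150:250],None,fx=6,fy=6))"
```

```text
t3.02 turn 0.002 shift [ 0.0017 -0.001   0.0885] pos [0.5241 0.2798 0.098 ] rpy [ 3.138  0.005 -0.171] w 0.0494 f 0.0 [-0.8 -0.7  0.6]
```

View pics/u2.png

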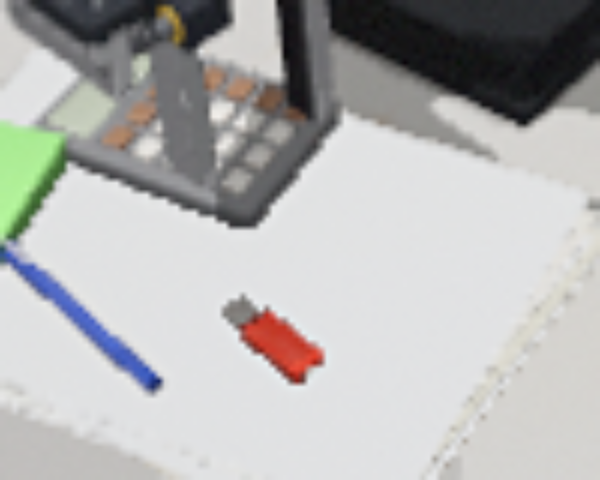

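The stick lies clear on the paper at about (196,256) in the full side image, with the fingers above it. Descending to grip.

Scaled: 0.03 m is 1.5, 0.02 m is 1.

>>> {"method": "nudge_tcp", "body": {"moves": [0.05,0.1,-0.05,1.5,0,0.05,0,0,1.5,0,0.05,0,0,1,0,0.05,0,0,0.4,0,0.05,0,0,0,0,0.0,0,0,0,0,0.0,0,0,0,0,0.0,0,0,0,0,0.0,0,0,0,0,0.0,0,0,0,0,0.0,0,0,0,0]}}

```text
time: 3.98
tool_pos: [0.528, 0.28, 0.0138]
ee_rot: [-3.141, -0.001, -0.173]
wrist_force: [0.4, 0.0, -0.3]
width: 0.0133
finger_force: 0.0
```

```bash
python3 -c "
from h import *
go(.583,.037,.10,-.036)"
```

```text
t3.98 turn -0.137 shift [ 0.0637  0.2408 -0.0862] pos [0.528  0.28   0.0138] rpy [-3.141e+00 -1.000e-03 -1.730e-01] w 0.0133 f 0.0 [ 0.4  0.  -0.3]
```

>>> {"method": "nudge_tcp", "body": {"moves": [0.0,0,0,0,0,0.0,0,0,0,0]}}

```text
time: 4.15
tool_pos: [0.5276, 0.2798, 0.0131]
ee_rot: [3.142, -0.0, -0.173]
wrist_force: [-0.7, -0.1, -0.4]
width: 0.0014
finger_force: 0.0
```

```bash
python3 -c "
from h import *
S=snap('side')
cv2.imwrite('pics/u3.png',cv2.resize(S['color'][220:280,160:240],None,fx=8,fy=8))"
```

```text
(no output)
```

View pics/u3.png

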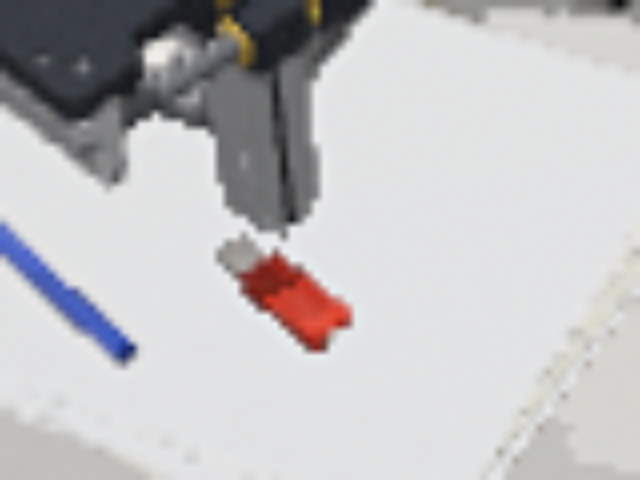

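The fingers closed on nothing. Their tip is at image (195,248), and the stick lies nearer the camera at around (197,256). Comparing the projected TCP with the seen positions.

Run:
```python
from h import *
o=robot.get_obs();T=snap('top');S=snap('side')
print('tcp proj side',proj(S,o['tool_pos']),'top',proj(T,o['tool_pos']),o['tool_pos'])
P=lambda u,v:onz(S,(u+.5)/8-.5+160,(v+.5)/8-.5+220,.016).round(4)
for n,q in dict(tail=(328,330),plugend=(228,248),tip=(285,230)).items(): print(n,P(*q))
im=S['color'].astype(int);m=(im[...,2]>90)&(im[...,1]<90)&(im[...,0]<90);ys,xs=np.nonzero(m[230:275,170:215]);print('red mean',xs.mean()+170,ys.mean()+230,onz(S,xs.mean()+170,ys.mean()+230,.013))
im=T['color'].astype(int);m=(im[...,2]>90)&(im[...,1]<90)&(im[...,0]<90);ys,xs=np.nonzero(m[160:195,155:185]);print('top red',len(xs),xs.mean()+155,ys.mean()+160,onz(T,xs.mean()+155,ys.mean()+160,.016))
```

```text
tcp proj side [195.69415802 254.96861584] top [166.60612486 176.46026228] [0.5276082  0.2797983  0.01297763]
tail [0.5025 0.2906 0.016 ]
plugend [0.5525 0.2808 0.016 ]
tip [0.5417 0.264  0.016 ]
red mean 196.26190476190476 257.51190476190476 [0.52077367 0.28595488 0.013     ]
top red 1 171.0 176.0 [0.52844742 0.26625013 0.016     ]
```

Run:
```python
from h import *
S=snap('side')
for z in(.098,.108,.118):print(z,proj(S,(.5241+.005,.2798+.03,z)), proj(S,(.5241-.005,.2798-.03,z)))
print(robot.tcp_to_grasp)
s=S['color'];E
```

```text
0.098 [184.77737093 239.33210795] [202.94710263 226.63699459]
0.108 [184.3750158  236.50682499] [202.67019416 223.82157698]
0.118 [183.96826335 233.64527279] [202.39042062 220.97146626]
0.0188
```

>>> {"method": "nudge_tcp", "body": {"moves": [0.05,0,0,0,0,0.05,0,0,0,0,0.05,0,0,0,0,0.05,0,0,0,0,0.05,0,0,0,0]}}

```text
time: 4.77
tool_pos: [0.5277, 0.2797, 0.013]
ee_rot: [3.141, -0.0, -0.173]
wrist_force: [0.5, 0.2, -0.2]
width: 0.0305
finger_force: 0.0
```

```bash
python3 -c "
from h import *
S=snap('side')
cv2.imwrite('pics/u4.png',cv2.resize(S['color'][200:280,140:240],None,fx=7,fy=7))
for p in((.5276,.2798,.013),(.533,.310,.013),(.533,.310,.033)):print(proj(S,p))"
```

```text
[195.69548124 254.9646542 ]
[186.81942709 261.38304718]
[186.0675946  256.27059529]Traceback (most recent call last):
  File "<stdin>", line 5, in <module>
NameError: name 'E' is not defined
```

View pics/u4.png

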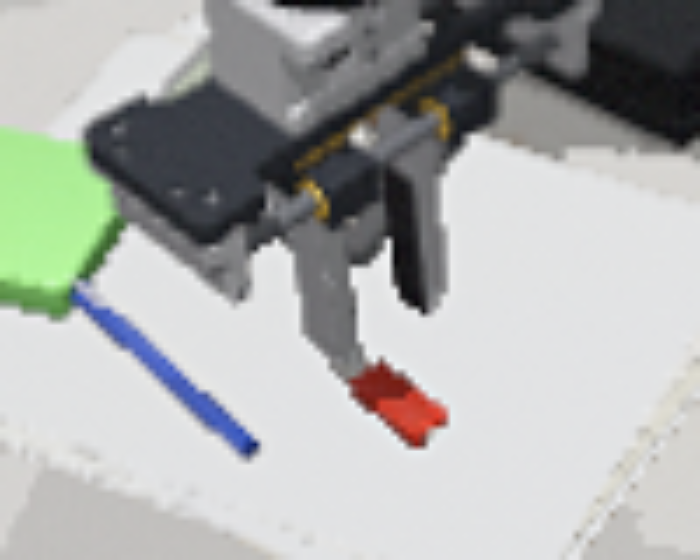

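The fingertips look about 20 mm higher than the reported TCP (midpoint near image (195,248), expected (195.7,255)). I'll feel downward gently to test that.

Scaled: 0.002 m is 0.1.

>>> {"method": "nudge_tcp", "body": {"moves": [0.05,0,0,0,0,0.05,0,0,0,0,0.05,0,0,0,0,0.05,0,0,0.1,0,0.05,0,0,0.1,0,0.05,0,0,0,0]}}

```text
time: 5.32
tool_pos: [0.5272, 0.2796, 0.0083]
ee_rot: [3.141, 0.001, -0.173]
wrist_force: [0.4, -1.3, -0.5]
width: 0.0497
finger_force: 0.0
```

```bash
python3 -c "
from h import *
o=robot.get_obs();print(o['wrist_force'])"
```

```text
[ 0.40001494 -1.25777051 -0.46685124]
```

Scaled: 0.002 m is 0.1.

>>> {"method": "nudge_tcp", "body": {"moves": [0.05,0,0,0.1,0,0.05,0,0,0.1,0,0.05,0,0,0,0]}}

```text
time: 5.57
tool_pos: [0.5273, 0.2796, 0.0044]
ee_rot: [3.141, 0.001, -0.173]
wrist_force: [-0.9, -0.3, -0.0]
width: 0.0497
finger_force: 0.0
```

Scaled: 0.003 m is 0.15.

>>> {"method": "nudge_tcp", "body": {"moves": [0.05,0,0,0.15,0,0.05,0,0,0.15,0,0.05,0,0,0,0]}}

```text
time: 5.82
tool_pos: [0.5271, 0.2795, -0.0019]
ee_rot: [3.141, 0.001, -0.173]
wrist_force: [-0.4, -0.6, 0.1]
width: 0.0499
finger_force: 0.0
```

>>> {"method": "nudge_tcp", "body": {"moves": [0.05,0,0,0.15,0,0.05,0,0,0.1,0,0.05,0,0,0,0]}}

```text
time: 6.07
tool_pos: [0.5272, 0.2796, -0.0067]
ee_rot: [3.141, 0.001, -0.173]
wrist_force: [-0.8, 0.3, -0.4]
width: 0.0504
finger_force: 0.0
```

```bash
python3 -c "
from h import *
S=snap('side')
cv2.imwrite('pics/u5.png',cv2.resize(S['color'][200:280,140:240],None,fx=7,fy=7))"
```

```text
(no output)
```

View pics/u5.png

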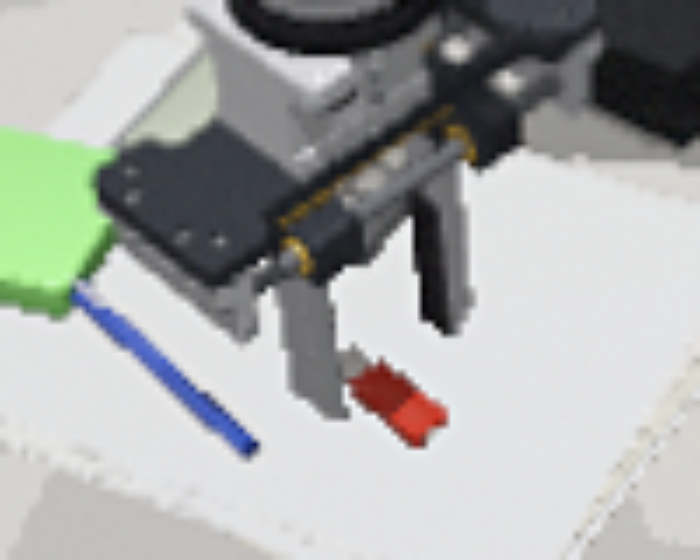

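The tips are still above the paper with the stick between them, and there is no contact at a reported z of -0.007, so the TCP reading has an offset of about +2 cm. Continuing to feel for the paper.

>>> {"method": "nudge_tcp", "body": {"moves": [0.05,0,0,0.1,0,0.05,0,0,0.1,0,0.05,0,0,0,0]}}

```text
time: 6.37
tool_pos: [0.5274, 0.2796, -0.0105]
ee_rot: [3.141, 0.001, -0.173]
wrist_force: [-0.4, 0.5, -0.2]
width: 0.0502
finger_force: 0.0
```

>>> {"method": "nudge_tcp", "body": {"moves": [0.05,0,0,0.1,0,0.05,0,0,0,0]}}

```text
time: 6.53
tool_pos: [0.5274, 0.2796, -0.0124]
ee_rot: [3.141, 0.0, -0.173]
wrist_force: [0.3, -0.5, 0.4]
width: 0.0495
finger_force: 0.0
```

>>> {"method": "nudge_tcp", "body": {"moves": [0.05,0,0,0.1,0,0.05,0,0,0,0]}}

```text
time: 6.7
tool_pos: [0.5274, 0.2796, -0.0144]
ee_rot: [3.141, 0.0, -0.173]
wrist_force: [-0.2, 0.1, -0.3]
width: 0.05
finger_force: 0.0
```

Scaled: 0.0015 m is 0.075.

>>> {"method": "nudge_tcp", "body": {"moves": [0.05,0,0,0.075,0,0.05,0,0,0,0]}}

```text
time: 6.87
tool_pos: [0.5275, 0.2797, -0.0157]
ee_rot: [3.141, 0.0, -0.173]
wrist_force: [0.4, -0.1, -0.9]
width: 0.05
finger_force: 0.0
```

>>> {"method": "nudge_tcp", "body": {"moves": [0.05,0,0,0.075,0,0.05,0,0,0,0]}}

```text
time: 7.03
tool_pos: [0.5275, 0.2797, -0.0172]
ee_rot: [3.141, 0.0, -0.173]
wrist_force: [0.4, 0.4, 0.6]
width: 0.05
finger_force: 0.0
```

Scaled: 0.0015 m is 0.075.

>>> {"method": "nudge_tcp", "body": {"moves": [0.05,0,0,0.075,0,0.05,0,0,0,0]}}

```text
time: 7.2
tool_pos: [0.5275, 0.2797, -0.0188]
ee_rot: [3.141, 0.0, -0.173]
wrist_force: [0.2, 0.1, -0.7]
width: 0.05
finger_force: 0.0
```

Scaled: 0.0015 m is 0.075.

>>> {"method": "nudge_tcp", "body": {"moves": [0.05,0,0,0.075,0,0.05,0,0,0,0]}}

```text
time: 7.37
tool_pos: [0.5275, 0.2797, -0.0203]
ee_rot: [3.141, 0.0, -0.173]
wrist_force: [0.2, -0.6, 0.1]
width: 0.0501
finger_force: 0.0
```

>>> {"method": "nudge_tcp", "body": {"moves": [0.0,0,0,0,0,0.0,0,0,0,0,0.0,0,0,0,0,0.0,0,0,0,0,0.0,0,0,0,0,0.0,0,0,0,0,0.0,0,0,0,0]}}

```text
time: 7.95
tool_pos: [0.5277, 0.2797, -0.0199]
ee_rot: [3.142, -0.0, -0.173]
wrist_force: [-0.3, 0.3, -0.0]
width: 0.0166
finger_force: 30.0
```

Gripped: 30 N at 17 mm. The stick's underside is therefore at reported z + 0.028.

>>> {"method": "nudge_tcp", "body": {"moves": [0.0,0,0,-1,0,0.0,0,0,-1.5,0,0.0,0,0,-1.5,0,0.0,0,0,0,-1.4,0.0,0,0,0,-1.34,0.0,0.5,1.7,0,0,0.0,0.5,1.7,0,0,0.0,0.5,1.7,0,0,0.0,0.5,1.7,0,0,0.0,0.5,1.7,0,0,0.0,0.25,1.7,0,0,0.0,0,1.5,0,0,0.0,0,0,0,0,0.0,0,0,0,0]}}

```text
time: 9.12
tool_pos: [0.5742, 0.0426, 0.06]
ee_rot: [-3.141, 0.0, -0.039]
wrist_force: [0.2, 1.6, -0.4]
width: 0.0167
finger_force: 30.0
```

```bash
python3 -c "
from h import *
go(.583,.037,-.017,-.036)
S=snap('side');im=S['color'].astype(int);m=(im[...,2]>90)&(im[...,1]<80)&(im[...,0]<80);ys,xs=np.nonzero(m[130:280,170:300]);print(len(xs),xs.mean()+170,ys.mean()+130,proj(S,(.583,.037,.075)))"
```

```text
t9.12 turn -0.003 shift [0.009  0.0053 0.077 ] pos [0.5742 0.0426 0.06  ] rpy [-3.141  0.    -0.039] w 0.0167 f 30.0 [ 0.2  1.6 -0.4]
227 202.02643171806167 152.1718061674009 [230.77356899 181.7267176 ]
```

Scaled: 0.009 m is 0.45, 0.005 m is 0.25.

>>> {"method": "nudge_tcp", "body": {"moves": [0.0,0.45,0.25,0,0,0.0,0,0,1.25,0,0.0,0,0,1.25,0,0.0,0,0,0.75,0,0.0,0,0,0.3,0,0.0,0,0,0.15,0,0.0,0,0,0,0]}}

```text
time: 9.75
tool_pos: [0.5832, 0.0394, -0.0141]
ee_rot: [3.142, 0.0, -0.035]
wrist_force: [1.1, 0.5, -0.0]
width: 0.0165
finger_force: 30.0
```

Scaled: 0.003 m is 0.15.

>>> {"method": "nudge_tcp", "body": {"moves": [0.0,0,0,0.15,0,0.0,0,0,0,0]}}

```text
time: 9.92
tool_pos: [0.584, 0.0388, -0.0159]
ee_rot: [3.142, -0.002, -0.036]
wrist_force: [0.8, -0.1, -0.2]
width: 0.0166
finger_force: 30.0
```

Scaled: 0.002 m is 0.1.

>>> {"method": "nudge_tcp", "body": {"moves": [0.0,0,0,0.1,0,0.0,0,0,0,0,0.045,0,0,0,0,0.045,0,0,0,0,0.045,0,0,0,0,0.045,0,0,0,0,0.045,0,0,0,0,0.045,0,0,0.1,0,0.045,0,0,0,0]}}

```text
time: 10.67
tool_pos: [0.5827, 0.0386, -0.0213]
ee_rot: [3.141, 0.001, -0.036]
wrist_force: [-0.1, 0.7, -0.1]
width: 0.0454
finger_force: 0.0
```

Scaled: 0.001 m is 0.05.

>>> {"method": "nudge_tcp", "body": {"moves": [0.045,0,0,0.05,0,0.045,0,0,0.05,0,0.045,0,0,0,0]}}

```text
time: 10.92
tool_pos: [0.5827, 0.0386, -0.0233]
ee_rot: [3.141, 0.001, -0.036]
wrist_force: [0.8, -0.6, 0.3]
width: 0.0449
finger_force: 0.0
```

Scaled: 0.001 m is 0.05.

>>> {"method": "nudge_tcp", "body": {"moves": [0.045,0,0,0.05,0,0.045,0,0,0.05,0,0.045,0,0,0,0]}}

```text
time: 11.17
tool_pos: [0.583, 0.0386, -0.025]
ee_rot: [3.141, -0.0, -0.036]
wrist_force: [-1.2, -1.3, 0.1]
width: 0.0452
finger_force: 0.0
```

Scaled: 0.001 m is 0.05.

>>> {"method": "nudge_tcp", "body": {"moves": [0.045,0,0,0.05,0,0.045,0,0,0.05,0,0.045,0,0,0,0]}}

```text
time: 11.42
tool_pos: [0.5832, 0.0386, -0.0251]
ee_rot: [3.141, -0.001, -0.036]
wrist_force: [-4.1, -0.3, 7.1]
width: 0.0451
finger_force: 3.8
```

Contact: the floor (0.009) reads -0.025, so true z = reported + 0.034. Checking xy against the earlier tip pixels too.

>>> {"method": "nudge_tcp", "body": {"moves": [0.045,0,0,-1.5,0,0.045,0,0,-2,0,0.045,0,0,-2,0,0.045,0,0,-1,0,0.045,0,0,0,0]}}

```text
time: 11.83
tool_pos: [0.5872, 0.0385, 0.1105]
ee_rot: [-3.142, -0.013, -0.036]
wrist_force: [1.1, 0.7, 0.8]
width: 0.045
finger_force: 0.0
```

Run:
```python
from h import *
S=snap('side');T=snap('top')
f=lambda u,v,x,y,k=7:((u+.5)/k-.5+x,(v+.5)/k-.5+y)
for z,ps in((.0273,((335,415),(455,330))),(.047,((345,372),(425,310)))): print([onz(S,*f(*p,140,200),z).round(4) for p in ps])
for n,s in(('t',T),('s',S)):
    im=s['color'].astype(int);m=((im[...,2]>80)&(im[...,1]<.5*im[...,2])&(im[...,0]<.5*im[...,2]))
    x0,y0,x1,y1=(225,130,275,185) if n=='t' else (195,175,265,225)
    ys,xs=np.nonzero(m[y0:y1,x0:x1]); print(n,len(xs), (onz(s,xs.mean()+x0,ys.mean()+y0,.015).round(4) if len(xs) else ''))
go(.4915,.430,.06,-.036)
```

```text
[array([0.5281, 0.3113, 0.0273]), array([0.5172, 0.2534, 0.0273])]
[array([0.5257, 0.3056, 0.047 ]), array([0.5204, 0.2652, 0.047 ])]
t 80 [0.5735 0.0366 0.015 ]
s 70 [0.5769 0.0425 0.015 ]
t11.93 turn -0.000 shift [-0.106  -0.3878  0.0438] pos [0.5834 0.0386 0.1038] rpy [ 3.142e+00 -2.000e-03 -3.600e-02] w 0.0446 f 0.0 [-0.8 -0.6 -0.7]
```

Scaled: -0.032 m is -1.6, -0.009 m is -0.45.

>>> {"method": "nudge_tcp", "body": {"moves": [0.07,-0.45,-1.6,0,0,0.07,-0.45,-1.6,0,0,0.07,-0.45,-1.6,0,0,0.07,-0.45,-1.6,0,0,0.07,-0.45,-1.6,0,0,0.07,-0.45,-1.6,0,0,0.07,-0.45,-1.6,0,0,0.07,-0.45,-1.6,0,0,0.07,-0.45,-1.6,0,0,0.07,-0.45,-1.6,0,0,0.07,-0.45,-1.7,0.5,0,0.07,-0.3,-1.7,0.5,0,0.07,0,0,0,0,0.07,0,0,0,0]}}

```text
time: 13.1
tool_pos: [0.4893, 0.4301, 0.078]
ee_rot: [3.136, 0.006, -0.033]
wrist_force: [0.4, -1.4, -0.4]
width: 0.0701
finger_force: 0.0
```

```bash
python3 -c "
from h import *
go(.493,.430,.006,-.036)"
```

```text
t13.10 turn 0.003 shift [ 0.0037 -0.      0.072 ] pos [0.4893 0.4301 0.078 ] rpy [ 3.136  0.006 -0.033] w 0.0701 f 0.0 [ 0.4 -1.4 -0.4]
```

Scaled: 0.015 m is 0.75.

>>> {"method": "nudge_tcp", "body": {"moves": [0.07,0,0,0.75,0,0.07,0,0,0.75,0,0.07,0,0,0,0,0.07,0,0,0,0,0.07,0,0,0,0]}}

```text
time: 13.52
tool_pos: [0.4926, 0.4291, 0.0533]
ee_rot: [3.141, -0.0, -0.038]
wrist_force: [0.1, -0.1, 0.0]
width: 0.0698
finger_force: 0.0
```

```bash
python3 -c "
from h import *
go(.493,.430,.006,-.036)"
```

```text
t13.52 turn -0.002 shift [ 0.0004 -0.0009  0.0473] pos [0.4926 0.4291 0.0533] rpy [ 3.141 -0.    -0.038] w 0.0698 f 0.0 [ 0.1 -0.1  0. ]
```

>>> {"method": "nudge_tcp", "body": {"moves": [0.07,0,-0.05,0.75,0,0.07,0,0,0.75,0,0.07,0,0,0.5,0,0.07,0,0,0.2,0,0.07,0,0,0,0,0.07,0,0,0,0]}}

```text
time: 14.02
tool_pos: [0.4925, 0.4312, 0.0097]
ee_rot: [-3.141, -0.001, -0.036]
wrist_force: [0.8, -0.0, 0.6]
width: 0.0699
finger_force: 0.0
```

```bash
python3 -c "
from h import *
go(.493,.430,.006,-.036)"
```

```text
t14.02 turn -0.000 shift [0.0005 0.0012 0.0037] pos [0.4925 0.4312 0.0097] rpy [-3.141e+00 -1.000e-03 -3.600e-02] w 0.0699 f 0.0 [ 0.8 -0.   0.6]
```

Scaled: 0.003 m is 0.15.

>>> {"method": "nudge_tcp", "body": {"moves": [0.07,0,0,0.15,0,0.05,0,0,0,0,0.05,0,0,0,0,0.05,0,0,0,0,0.0,0,0,0,0,0.0,0,0,0,0,0.0,0,0,0,0,0.0,0,0,0,0]}}

```text
time: 14.68
tool_pos: [0.4922, 0.4316, 0.0064]
ee_rot: [-3.141, -0.001, -0.036]
wrist_force: [0.4, 0.8, 0.1]
width: 0.0429
finger_force: 30.0
```

```bash
python3 -c "
from h import *
go(.580,-.0865,.06,-.036)"
```

```text
t14.68 turn -0.000 shift [ 0.1063  0.5146 -0.0536] pos [0.4922 0.4316 0.0064] rpy [-3.141e+00 -1.000e-03 -3.600e-02] w 0.0429 f 30.0 [0.4 0.8 0.1]
```

Ball gripped: 43 mm at 30 N. Carrying it to the dish.

Scaled: -0.03 m is -1.5, 0.034 m is 1.7.

>>> {"method": "nudge_tcp", "body": {"moves": [0.0,0,0,-1,0,0.0,0,0,-1.5,0,0.0,0,0,-0.7,0,0.0,0.35,1.7,0,0,0.0,0.35,1.7,0,0,0.0,0.35,1.7,0,0,0.0,0.35,1.7,0,0,0.0,0.35,1.7,0,0,0.0,0.35,1.7,0,0,0.0,0.35,1.7,0,0,0.0,0.35,1.7,0,0,0.0,0.35,1.7,0,0,0.0,0.35,1.7,0,0,0.0,0.35,1.7,0,0,0.0,0.35,1.7,0,0,0.0,0.35,1.7,0,0,0.0,0.35,1.7,0,0,0.0,0.35,1.7,0,0,0.0,0,0,0,0,0.0,0,0,0,0]}}

```text
time: 16.35
tool_pos: [0.5781, -0.0842, 0.0695]
ee_rot: [-3.141, 0.001, -0.04]
wrist_force: [0.2, 0.2, -0.5]
width: 0.0429
finger_force: 30.0
```

```bash
python3 -c "
from h import *
go(.5815,-.085,.007,-.036)"
```

```text
t16.35 turn -0.004 shift [0.0034 0.0007 0.0625] pos [ 0.5781 -0.0842  0.0695] rpy [-3.141e+00  1.000e-03 -4.000e-02] w 0.0429 f 30.0 [ 0.2  0.2 -0.5]
```

>>> {"method": "nudge_tcp", "body": {"moves": [0.0,0.15,0,0.75,0,0.0,0,0,1,0,0.0,0,0,0.75,0,0.0,0,0,0.3,0,0.0,0,0,0.2,0,0.0,0,0,0,0,0.0,0,0,0,0]}}

```text
time: 16.93
tool_pos: [0.5821, -0.082, 0.0109]
ee_rot: [3.141, -0.001, -0.035]
wrist_force: [0.5, 0.6, -0.7]
width: 0.043
finger_force: 30.0
```

```bash
python3 -c "
from h import *
go(.5815,-.085,.007,-.036)"
```

```text
t16.93 turn 0.001 shift [-0.0005  0.0031  0.0039] pos [ 0.5821 -0.082   0.0109] rpy [ 3.141e+00 -1.000e-03 -3.500e-02] w 0.0430 f 30.0 [ 0.5  0.6 -0.7]
```

Scaled: 0.003 m is 0.15, 0.002 m is 0.1.

>>> {"method": "nudge_tcp", "body": {"moves": [0.0,0,0.15,0.1,0,0.0,0,0,0.075,0,0.0,0,0,0,0,0.0,0,0,0,0]}}

```text
time: 17.27
tool_pos: [0.5817, -0.0856, 0.0069]
ee_rot: [3.141, -0.001, -0.036]
wrist_force: [0.1, 0.4, -0.8]
width: 0.0427
finger_force: 30.0
```

>>> {"method": "nudge_tcp", "body": {"moves": [0.048,0,0,0,0,0.048,0,0,0,0,0.056,0,0,0,0,0.056,0,0,0,0,0.056,0,0,0,0,0.056,0,0,-0.5,0,0.056,0,0,-1,0,0.056,0,0,-1.5,0,0.056,0,0,-1.5,0,0.056,0,0,0,0,0.056,0,0,0,0]}}

```text
time: 18.18
tool_pos: [0.5835, -0.0859, 0.1003]
ee_rot: [3.14, -0.007, -0.036]
wrist_force: [0.1, 0.4, 0.4]
width: 0.0558
finger_force: 0.0
```

Run:
```python
from h import *
go(.492,-.083,.06,1.535)
S=snap('side');T=snap('top')
g=cv2.cvtColor(S['color'],6)[150:190,225:275].astype(int)
im=S['color'].astype(int);m=im.min(2)>150
n,l,st,c=cv2.connectedComponentsWithStats(m.astype('uint8'))
for i in range(1,n):
    if st[i][4]>20 and 220<c[i][0]<285 and 140<c[i][1]<215: print(st[i],c[i],onz(S,*c[i],.047).round(4))
cv2.imwrite('pics/S1.png',S['color'])
```

```text
t18.18 turn -1.571 shift [-0.0004 -0.0916  0.0403] pos [ 0.5835 -0.0859  0.1003] rpy [ 3.14  -0.007 -0.036] w 0.0558 f 0.0 [0.1 0.4 0.4]
[233 155   8   5  21] [236.85714286 157.14285714] [ 0.6628 -0.1098  0.047 ]
[270 159  23  17 223] [280.15695067 166.60986547] [ 0.516  -0.1434  0.047 ]
[249 164  11  10  79] [253.81012658 168.50632911] [ 0.5815 -0.0877  0.047 ]
```

Ball seen in the dish at about (0.5815, -0.088). Next, turn the tool and move over the grip.

The rows are not in the units I measure in: shifts go in units of 20 mm and turns go in units of 0.05 rad. I convert before sending: -0.03 m is -1.5, 0.02 m is 1, -0.121 rad is -2.42.

>>> {"method": "nudge_tcp", "body": {"moves": [0.03,0,0,0,-2.4,0.03,0,0,0,-2.4,0.03,0,0,0,-2.4,0.03,0,0,0,-2.4,0.03,0,0,0,-2.4,0.03,0,0,0,-2.4,0.03,0,0,0,-2.4,0.03,0,0,0,-2.4,0.03,0,0,0,-2.4,0.03,0,0,0,-2.4,0.03,0,0,0,-2.4,0.03,0,0,0,-2.4,0.03,0,0,0,-2.42,0.03,0,-1.5,0,0,0.03,0,-1.5,0,0,0.03,0,-1.5,0,0,0.03,0,0,1,0,0.03,0,0,1,0,0.03,0,0,0,0,0.03,0,0,0,0]}}

```text
time: 19.95
tool_pos: [0.4894, -0.0807, 0.0542]
ee_rot: [-3.136, -0.001, 1.525]
wrist_force: [0.0, 1.5, 0.6]
width: 0.0307
finger_force: 0.0
```

Run:
```python
from h import *
go(.4935,-.0815,.016,1.525)
T=snap('top');S=snap('side');cv2.imwrite('pics/S2.png',S['color'])
im=S['color'].astype(int);m=im.min(2)>125
n,l,st,c=cv2.connectedComponentsWithStats(m.astype('uint8'))
for i in range(1,n):
    if st[i][4]>20 and 240<c[i][0]<268 and 155<c[i][1]<185: print(st[i],c[i],onz(S,*c[i],.047).round(4))
# dish rim fit in side view, by low saturation mid-grey mask
```

```text
t19.95 turn -0.000 shift [-0.0006  0.0041  0.0382] pos [ 0.4894 -0.0807  0.0542] rpy [-3.136e+00 -1.000e-03  1.525e+00] w 0.0307 f 0.0 [0.  1.5 0.6]
```

Scaled: 0.004 m is 0.2.

>>> {"method": "nudge_tcp", "body": {"moves": [0.03,0,0,0.2,0,0.03,0,0,0,0,0.03,0,0,0,0,0.03,0,0,0,0]}}

```text
time: 20.38
tool_pos: [0.4919, -0.0814, 0.053]
ee_rot: [3.141, 0.0, 1.525]
wrist_force: [-0.3, -0.2, 0.2]
width: 0.0298
finger_force: 0.0
```

```bash
python3 -c "
from h import *
go(.4935,-.0815,.016,1.525)"
```

```text
t20.38 turn -0.000 shift [-0.0001  0.0016  0.037 ] pos [ 0.4919 -0.0814  0.053 ] rpy [3.141 0.    1.525] w 0.0298 f 0.0 [-0.3 -0.2  0.2]
```

Scaled: 0.006 m is 0.3, 0.004 m is 0.2.

>>> {"method": "nudge_tcp", "body": {"moves": [0.03,0,0.05,0.3,0,0.03,0,0,0.3,0,0.03,0,0,0.2,0,0.03,0,0,0,0]}}

```text
time: 20.72
tool_pos: [0.4914, -0.081, 0.0348]
ee_rot: [-3.139, -0.001, 1.525]
wrist_force: [-0.5, 0.0, -0.3]
width: 0.0299
finger_force: 0.0
```

>>> {"method": "nudge_tcp", "body": {"moves": [0.03,0,0,0.35,0,0.03,0,0,0.35,0,0.03,0,0,0.3,0,0.03,0,0,0,0,0.03,0,0,0,0]}}

```text
time: 21.13
tool_pos: [0.492, -0.0812, 0.0158]
ee_rot: [-3.14, -0.0, 1.525]
wrist_force: [0.0, -0.6, 0.4]
width: 0.0302
finger_force: 0.0
```

>>> {"method": "nudge_tcp", "body": {"moves": [0.02,0,0,0,0,0.016,0,0,0,0,0.012,0,0,0,0,0.008,0,0,0,0,0.0,0,0,0,0,0.0,0,0,0,0,0.0,0,0,0,0]}}

```text
time: 21.72
tool_pos: [0.4934, -0.0816, 0.017]
ee_rot: [3.14, 0.0, 1.525]
wrist_force: [3.0, -1.2, -1.4]
width: 0.0115
finger_force: 30.0
```

Grip held: 11.5 mm at 30 N. Starting the anticlockwise turn along an 88 mm arc.

Scaled: -0.0044 m is -0.22, 0.0001 m is 0.005, -0.05 rad is -1.

>>> {"method": "nudge_tcp", "body": {"moves": [0.0,-0.11,0,0,-0.5,0.0,-0.22,0.005,0,-1,0.0,-0.22,0.005,0,-1,0.0,-0.22,0.005,0,-1,0.0,-0.22,0.005,0,-1,0.0,-0.11,0.005,0,-0.5,0.0,0,0,0,0]}}

```text
time: 22.3
tool_pos: [0.4941, -0.103, 0.017]
ee_rot: [-3.141, -0.001, 1.775]
wrist_force: [-0.0, 2.0, 2.3]
width: 0.0117
finger_force: 30.0
```

>>> {"method": "nudge_tcp", "body": {"moves": [0.0,-0.22,0.005,0,-1,0.0,-0.22,0.005,0,-1,0.0,-0.22,0.005,0,-1,0.0,-0.22,0.005,0,-1,0.0,-0.22,0.005,0,-1,0.0,-0.22,0.005,0,-1,0.0,-0.22,0.005,0,-1,0.0,-0.22,0.005,0,-1,0.0,0,0,0,0]}}

```text
time: 23.05
tool_pos: [0.5083, -0.1353, 0.017]
ee_rot: [3.141, -0.0, 2.175]
wrist_force: [-0.3, 1.3, 3.4]
width: 0.0118
finger_force: 30.0
```

```bash
python3 -c "
from h import *
o=robot.get_obs();print(np.round(o['wrist_force'],1),np.round(o['wrist_torque'],2))"
```

```text
[-0.3  1.3  3.4] [ 0.24 -0.25  0.07]
```

>>> {"method": "nudge_tcp", "body": {"moves": [0.0,-0.22,0.005,0,-1,0.0,-0.22,0.005,0,-1,0.0,-0.22,0.005,0,-1,0.0,-0.22,0.005,0,-1,0.0,-0.22,0.005,0,-1,0.0,-0.22,0.005,0,-1,0.0,-0.22,0.005,0,-1,0.0,-0.22,0.005,0,-1,0.0,-0.22,0.005,0,-1,0.0,-0.22,0.005,0,-1,0.0,-0.22,0.005,0,-1,0.0,-0.22,0.005,0,-1,0.0,0,0,0,0]}}

```text
time: 24.13
tool_pos: [0.5492, -0.1671, 0.0169]
ee_rot: [3.141, 0.0, 2.774]
wrist_force: [1.0, 1.5, 3.6]
width: 0.0119
finger_force: 30.0
```

```bash
python3 -c "
from h import *
o=robot.get_obs();print(np.round(o['wrist_force'],1),np.round(o['wrist_torque'],2))"
```

```text
[1.  1.5 3.6] [ 0.45 -0.32  0.04]
```

Scaled: -0.0044 m is -0.22, -0.0026 m is -0.13, -0.05 rad is -1.

>>> {"method": "nudge_tcp", "body": {"moves": [0.0,-0.22,0.005,0,-1,0.0,-0.22,0.005,0,-1,0.0,-0.22,0.005,0,-1,0.0,-0.22,0.005,0,-1,0.0,-0.22,0.005,0,-1,0.0,-0.22,0.005,0,-1,0.0,-0.13,0.005,0,-0.6,0.0,0,0,0,0,0.0,0,0,0,0]}}

```text
time: 24.88
tool_pos: [0.5772, -0.1725, 0.0169]
ee_rot: [3.14, 0.0, 3.103]
wrist_force: [-0.2, 2.6, 2.8]
width: 0.0118
finger_force: 30.0
```

Run:
```python
from h import *
o=robot.get_obs();print(np.round(o['wrist_force'],1),np.round(o['wrist_torque'],2))
p=o['tool_pos'];y=o['ee_rot'][2];print('centre',p[0]+.088*np.sin(y),p[1]-.088*np.cos(y))
S=snap('side');im=S['color'].astype(int);m=im.min(2)>125
n,l,st,c=cv2.connectedComponentsWithStats(m.astype('uint8'))
for i in range(1,n):
    if st[i][4]>10 and 235<c[i][0]<275 and 150<c[i][1]<190: print(st[i],c[i],onz(S,*c[i],.047).round(4))
```

```text
[-0.2  2.6  2.8] [ 0.9  -0.27 -0.06]
centre 0.5806399687146474 -0.08454966390262264
[233 155  11   5  33] [237.90909091 157.42424242] [ 0.6589 -0.1104  0.047 ]
[246 163  15  13 142] [253.1056338  168.83098592] [ 0.5825 -0.085   0.047 ]
```

Ball still in the middle, at (0.5825, -0.085). Yaw is 90° from the organiser's axis and forces are low, so lifting slowly.

>>> {"method": "nudge_tcp", "body": {"moves": [0.0,0,0,-0.075,0,0.0,0,0,-0.075,0,0.0,0,0,-0.075,0,0.0,0,0,-0.075,0,0.0,0,0,0,0]}}

```text
time: 25.35
tool_pos: [0.5771, -0.1735, 0.0222]
ee_rot: [-3.142, -0.0, 3.104]
wrist_force: [3.0, 2.3, -4.5]
width: 0.0118
finger_force: 30.1
```

>>> {"method": "nudge_tcp", "body": {"moves": [0.0,0,0,-0.075,0,0.0,0,0,-0.075,0,0.0,0,0,0,0]}}

```text
time: 25.6
tool_pos: [0.5773, -0.1736, 0.0259]
ee_rot: [-3.141, 0.0, 3.105]
wrist_force: [3.1, 2.9, -4.4]
width: 0.0118
finger_force: 30.1
```

Scaled: -0.002 m is -0.1.

>>> {"method": "nudge_tcp", "body": {"moves": [0.0,0,0,-0.1,0,0.0,0,0,-0.1,0,0.0,0,0,-0.1,0,0.0,0,0,-0.1,0,0.0,0,0,0,0]}}

```text
time: 26.02
tool_pos: [0.5766, -0.1744, 0.0344]
ee_rot: [-3.14, -0.001, 3.105]
wrist_force: [0.4, 0.1, -1.9]
width: 0.012
finger_force: 30.0
```

Run:
```python
from h import *
o=robot.get_obs();print(np.round(o['wrist_force'],1),np.round(o['wrist_torque'],2))
S=snap('side');im=S['color'].astype(int);m=im.min(2)>125
n,l,st,c=cv2.connectedComponentsWithStats(m.astype('uint8'))
for i in range(1,n):
    if st[i][4]>10 and 235<c[i][0]<275 and 150<c[i][1]<190: print(st[i],c[i],onz(S,*c[i],.047+.017).round(4))
```

```text
[ 0.4  0.1 -1.9] [-0.16 -0.16 -0.05]
[233 155   9   5  25] [236.8  157.04] [ 0.6493 -0.0905  0.064 ]
[247 158  14  14 146] [253.65068493 164.34931507] [ 0.5817 -0.0868  0.064 ]
```

Free, and the ball stays centred. Lifting to about 12.5 cm.

>>> {"method": "nudge_tcp", "body": {"moves": [0.0,0,0,-0.15,0,0.0,0,0,-0.25,0,0.0,0,0,-0.35,0,0.0,0,0,-0.4,0,0.0,0,0,-0.4,0,0.0,0,0,-0.4,0,0.0,0,0,-0.4,0,0.0,0,0,-0.4,0,0.0,0,0,-0.4,0,0.0,0,0,-0.4,0,0.0,0,0,-0.4,0,0.0,0,0,-0.4,0,0.0,0,0,-0.35,0,0.0,0,0,-0.3,0,0.0,0,0,-0.2,0,0.0,0,0,-0.1,0,0.0,0,0,0,0,0.0,0,0,0,0,0.0,0,0,0,0,0.0,0,0,0,0]}}

```text
time: 27.73
tool_pos: [0.5767, -0.1733, 0.1389]
ee_rot: [3.141, -0.001, 3.105]
wrist_force: [-0.1, 1.6, -3.6]
width: 0.0115
finger_force: 30.0
```

Run:
```python
from h import *
go(.5772,-.1725,.142,3.105)
h=robot.get_obs()['tool_pos'][2]-.0169
for n,box in(('side',(225,90,300,185)),('top',(270,120,330,190))):
    s=snap(n);cv2.imwrite('pics/e_%s.png'%n,s['color']);im=s['color'].astype(int);m=im.min(2)>120
    k,l,st,c=cv2.connectedComponentsWithStats(m.astype('uint8'))
    for i in range(1,k):
        if st[i][4]>15 and st[i][4]<500 and box[0]<c[i][0]<box[2] and box[1]<c[i][1]<box[3]: print(n,st[i],c[i],onz(s,*c[i],.047+h).round(4))
    print(n,'expected',proj(s,(.5806,-.0845,.047+h)))
```

```text
t27.73 turn -0.000 shift [-0.0004  0.0009 -0.0031] pos [ 0.5767 -0.1733  0.1389] rpy [ 3.141e+00 -1.000e-03  3.105e+00] w 0.0115 f 30.0 [-0.1  1.6 -3.6]
side [247 130  15  14 162] [253.75308642 136.50617284] [ 0.5816 -0.0856  0.169 ]
side [233 155  11   5  33] [237.90909091 157.42424242] [0.5595 0.0312 0.169 ]
side [228 163  10   3  26] [232.5        164.15384615] [0.5537 0.066  0.169 ]
side expected [253.82340969 136.76744941]
top [314 116   6   9  46] [316.69565217 120.02173913] [ 0.6516 -0.1436  0.169 ]
top [298 120   4   6  19] [299.68421053 122.84210526] [ 0.6443 -0.0989  0.169 ]
top [288 141  14  15 160] [294.9625  148.09375] [ 0.577  -0.0853  0.169 ]
top [316 160  22  19 224] [326.69642857 168.76339286] [ 0.522  -0.1663  0.169 ]
top expected [294.61196109 146.73097381]
```

>>> {"method": "nudge_tcp", "body": {"moves": [0.0,0,0,0,0,0.0,0,0,0,0,0.0,0,0,0,0,0.0,0,0,0,0,0.0,0,0,0,0,0.0,0,0,0,0,0.0,0,0,0,0,0.0,0,0,0,0,0.0,0,0,0,0,0.0,0,0,0,0]}}

```text
time: 28.67
tool_pos: [0.5771, -0.1734, 0.1396]
ee_rot: [-3.141, -0.0, 3.105]
wrist_force: [0.7, 1.2, -2.7]
width: 0.0118
finger_force: 30.0
```

Run:
```python
from h import *
h=robot.get_obs()['tool_pos'][2]-.0169
s=snap('side');m=s['color'].min(2)>120
k,l,st,c=cv2.connectedComponentsWithStats(m.astype('uint8'))
print([(st[i][4],c[i].round(1)) for i in range(1,k) if 100<st[i][4]<300 and abs(c[i][0]-254)<15 and abs(c[i][1]-136)<15],h)
print(robot.close_job())
```

```text
[(np.int32(163), array([253.7, 136.3]))] 0.12267533953635329
the job is handed in; nothing more can be done
None
```

I handed the job in at about 29 s: the USB stick is in the square compartment, and the dish is unlocked and held level and still about 12 cm above its socket with the ball in its middle; my moves stayed clear of the stapler and screwdriver, though I did not re-check them in the images at the end.

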